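Lay the coated culture flask down on the rocker

ROBOT

A 6-joint arm with a two-finger parallel gripper is mounted at the origin on the work surface. World frame = base frame: x ahead of the robot, y to its left, z up, the work surface at z = 0. Lengths are in m, angles in rad, forces in N, time in s.
With the tool pointing down it reaches from about 0.375 to 0.9 m from the base axis. Payload 3.1 kg.
Tool frame: the origin (TCP) lies midway between the tips of the shut fingers; the grasp point (between the pads) lies 19 mm behind it; z points along the fingers, y is the line along which they close (so a half turn about z gives the same grasp; the last joint's range is limited). The gripper opens to 85 mm and grips with 20 to 120 N. Pads are 22 mm wide; open, the fingers measure 114 mm over their backs; the gripper's body (76 mm by 85 mm) begins 54 mm behind the grasp point. The pads swing forward as they close: fully open they stand 13 mm farther back than shut.
Start: joints at [-1.425, 0.527, 1.433, -0, 1.181, -0.178], TCP at [0.199, -0.592, 0.231] pointing down, gripper open.
Joint ranges: [-3.08, 3.08], [-0.75, 2.2], [0.22, 2.44], [-1.43, 4.57], [0, 2.65], [-2.85, 2.85]. Speed limits (rad/s): [2.79, 2.79, 3.14, 3.14, 3.14, 3.14].

INTERFACE

Orientations are given as a unit quaternion [x, y, z, w].
In Python, from station import manip gives the robot as it stands. The module is installed in compiled form; this text tells all that it offers.
- The arm moves only by the tool apply_moves, never from a script. Its arguments are lists of equal length, an entry for each row: "claw": the gripper's target within -1 to 1 (fully open at 1, half-way at 0, shut at -1); "travel": the shift along the tool's x, y, z scaled (see below), a list of three; "turn": the turn, a rotation vector about the tool's x, y, z scaled (see below), a list of three. In form: {"claw": [claw, ...], "travel": [[dx, dy, dz], ...], "turn": [[rx, ry, rz], ...]}. A call has 1 to 5 rows; each row is the pose to reach, as a shift and turn from the pose commanded when the call began, along the tool's axes at that moment, turning the shorter way round; what a row does not reach only later rows make up. The controller multiplies each number of a shift by 800 mm and each number of a turn by 180 degrees. A row lasts 1/12 s, in which the tool goes at most 41.7 mm and 7.16 degrees, less where a joint would pass 70% of its speed; a pose out of reach is approached as far as the arm can. A call with a number of a shift or a turn outside -1 to 1 is refused whole. A call with a gripper value outside its range is refused whole. The fingers move at their own pace and stop on an object; "newtons" is the grip in N (left out, the last holds). Time passes only in rows, so rows that repeat a pose let the fingers close. It gives the time, the measured TCP pose, the force, the opening and the grip force at its end, in the units of the state.
- manip.sense(): the state, without advancing time (a new reading comes with each control period).
- manip.snapshot(name): name is "scene" or "side" or "wrist"; returns a dict with "pixels" (384x512x3 uint8, red, green, blue), "depth" (384x512 float32, m along the optical axis (not along the pixel's ray), 0 where there is no reading), "intrinsics" (3x3 intrinsics, pixels), "k1" (the pictures are not rectified: a ray, as slopes to the right and down, at radius r is drawn at 1 + k1 r^2 times it, then the intrinsics apply), "R" (3x3) and "t" (3): a world point X has camera coordinates R X + t. Camera axes: x right, y down, z forward; pixel columns grow to the right and rows downward; lengths in m; the calibration is good to about 2 mm. A picture is of the moment at which its call begins.
- manip.sign_off(): hands the job in; it is judged then, once.
The state is a dict: "t": time; "q": joint angles; "qd": joint speeds; "tau": joint torques, N m; "tcp_pos": TCP position; "tool_rot": TCP orientation; "force": force on the tool from outside, world axes, zero at the start; "ft_torque": the same for the moment, N m; "finger_gap": opening from 0.0 (shut) to 1.0 (fully open); "gripper_force": force on a finger pad.
Only numpy, scipy, OpenCV 4.12 (cv2) and the standard library are available. Lean on these libraries where they do the work, as an engineer would, in place of code of your own. Each camera call takes 0.05 s, during which the arm holds its last target. There are 200 camera calls.

TASK

The orange-capped culture flask stands upright on the rocker: tip it over towards the open front edge of the rocker tray and let it down gently onto its flat growth face, never letting it drop. Then push it back along the tray until its foot is fully home against the raised stop lip, square to it, like the blue-capped flask beside it. Use the fingers only to push and to support it: do not grip it or lift it off the tray, and leave the other flask and the things on the bench where they are.

Things in the scene. Friction and masses are not known exactly. Their poses are not given: they have to be found in the camera images.
- flask: Clear culture flask with orange cap, upright at the start, about 110 g. Origin: centre of its foot. z runs foot to cap; x points from the growth face to the opposite face (at the start towards the stop lip). Body 36 mm thick (x +-18), 85 mm wide (y); straight sides to z = 100 mm, then 45-degree shoulders taper to z = 142. Centre of mass about z = 70 mm: upright, it overbalances at about 15 degrees
- flask_heel (a point): Middle of the flask's lower front edge (x -18, z 0 mm in the flask's frame): it pivots on this edge when tipped to the open front of the tray, and may creep back towards the lip while the flask is held leaning. Lying on its growth face the flask has its x axis up and its z axis away from the stop lip
- flask_cap (a point): Centre of the orange cap (x 5.6, z 161.5 mm in the flask's frame), a cylinder 30 mm in diameter and 24 mm long on a 23 mm neck that leans 10 degrees to the flask's +x. Its axis runs from (x 3.5, z 150) to (x 7.7, z 173) mm; its front top rim is at (x -7, z 175.6) mm. When the flask lies flat the underside of the cap is 7 to 11 mm above the level of the mat
- rocker: Platform rocker, fixed and still: white base box under a level aluminium tray with a black rubber mat, mat top 110 mm above the bench. Origin: on the bench under the tray's middle; z up, +x to the stop lip. Mat from x -81 mm (open front edge, facing the robot's right; nothing tall in front of it) to x 75 mm; base box front at x -75. Side lips at y +-153 mm. Two flask lanes at about y +-72 mm, either way round
- rocker_stop (a point): Middle of the stop lip's inner face at the height of the mat (x 75, y 0, z 110 mm in the rocker's frame, same axes). The lip stands 20 mm above the mat, is 5 mm thick and 310 mm long
- flask_lying: Second flask of the same size with a blue cap, loose, lying on its growth face on the rocker, foot by the stop lip, cap towards the open front. 36 mm high, 85 mm wide as it lies; origin on the mat, 18 mm from its foot end and 155 mm from its cap end. To be left alone
- amber_bottle: Loose amber bottle with a white cap, 68 mm diameter, 170 mm tall, standing on the bench; origin at the centre of its underside. To be left alone
- tube_rack: Loose pink rack of microtubes, 70 x 160 mm (x, y), 46 mm tall, on the bench; origin at the centre of its underside. To be left alone
- tip_box: Loose yellow pipette tip box, 85 x 122 mm (x, y), 68 mm tall, on the bench; origin at the centre of its underside. To be left alone
- marker: Loose marker pen lying on the bench, 130 mm long (along its x), 14 mm thick; origin under its middle. To be left alone
Things that resemble listed ones, but are neither listed nor needed, are in the scene too. Leave any green look-alike of the flask alone.

How it is judged:
By the outcome, as a careful person would: the job done as asked, in the order asked, and still so for the second after the job is handed in, with the robot touching nothing.
It also fails if it takes over 58 s, if anything falls off the work surface, if the arm or the gripper's body presses on something with over 40 N, if the wrist force passes 120 N, or if a joint passes its speed limit or range.

## Working session

There is one attempt and no reset: what is moved stays moved. The work goes in short steps, Python scripts to look and compute and a tool call to move; the robot and the scene stay as the last step left them, time stands still between calls to the robot, and variables do not carry over. Pictures are saved under pics/ and viewed, at most 13 in all, crops included, and the job is handed in when it is done.

Besides the shell and the picture viewer there is one more tool, called after "Call:" by a JSON object that holds its "method" and its "body", one argument or row to a line. apply_moves: Moves the arm, as the interface text tells. Shifts and turns lie within -1 to 1; 1 stands for 800 mm of shift or 180 degrees of turn. Its arguments: {"type":"object","properties":{"claw":{"type":"array","items":{"type":"number"}},"travel":{"type":"array","items":{"type":"array","items":{"type":"number"}}},"turn":{"type":"array","items":{"type":"array","items":{"type":"number"}}},"newtons":{"type":"number"}},"required":["claw","travel","turn"]}

```bash
mkdir -p pics; python3 - <<'E'
from station import manip
import cv2,numpy as np
for n in("scene","side"):
    s=manip.snapshot(n); cv2.imwrite(f"pics/{n}0.png",cv2.resize(s["pixels"][:,:,::-1],(800,600)))
    np.savez(f"{n}0.npz",**s); print(n,s["R"].round(3).tolist(),s["t"],s["k1"],s["intrinsics"].tolist())
print(manip.sense())
E
```

```text
scene [[0.271, 0.963, 0.002], [0.57, -0.159, -0.806], [-0.776, 0.219, -0.592]] [-0.15188065 -0.12995486  1.50763923] -0.1277368728024334 [[388.96968940791555, 0.0, 247.1152045146975], [0.0, 388.96968940791555, 182.275202655487], [0.0, 0.0, 1.0]]
side [[0.99, -0.14, -0.005], [-0.098, -0.666, -0.74], [0.1, 0.733, -0.673]] [-0.4867427   0.18457462  1.09222165] 0.018290787959357072 [[370.560349984182, 0.0, 249.56369942091385], [0.0, 370.560349984182, 190.90886990422118], [0.0, 0.0, 1.0]]
{'t': 0.1, 'q': array([-1.42452053e+00,  5.28359588e-01,  1.43375504e+00,  1.55392777e-05,
        1.18142320e+00, -1.78478156e-01]), 'qd': array([-0.00042289, -0.00243607, -0.00380282, -0.00019549,  0.00084403,
        0.00049441]), 'tau': array([-9.76670817e-04, -4.43304777e+01, -1.78585517e+01, -9.23977063e-05,
        3.91249123e-03, -1.18512901e-05]), 'tcp_pos': array([ 0.19937278, -0.59167461,  0.23044593]), 'tool_rot': array([ 9.86845810e-01,  1.61661376e-01,  2.28433459e-05, -9.72343250e-04]), 'force': array([0.11654952, 0.14310613, 0.27376376]), 'ft_torque': array([0.02611413, 0.01665156, 0.03905835]), 'gripper_force': 0.0, 'finger_gap': 1.000718047332273}
```

View pics/scene0.png

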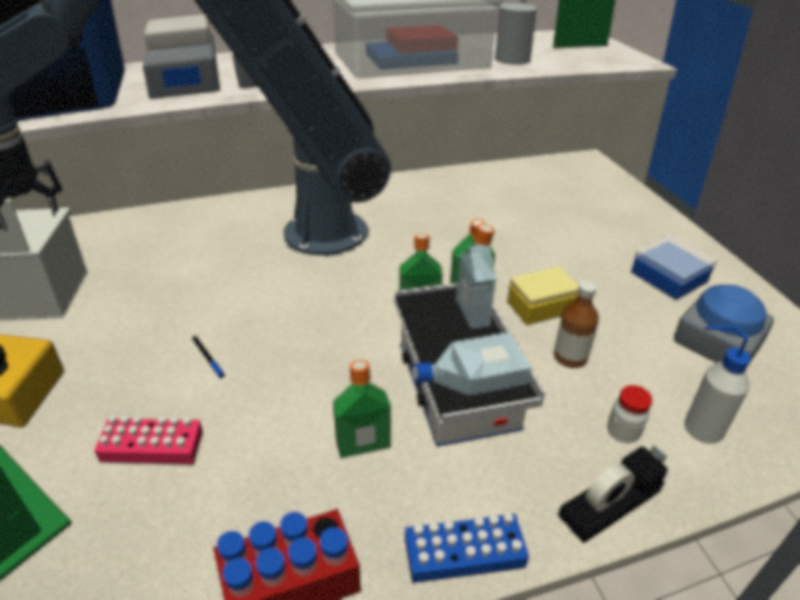

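View pics/side0.png

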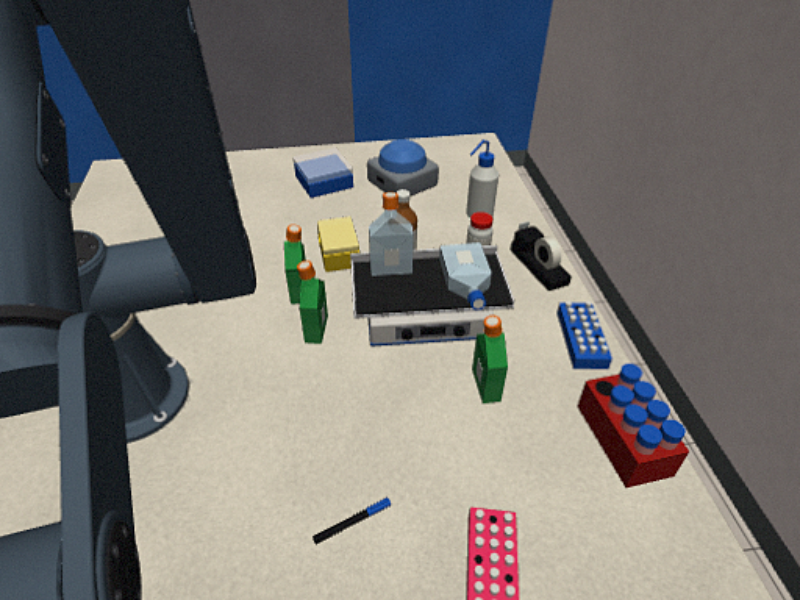

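The scene view shows the rocker with its open front facing −y. The orange-capped flask stands at about (478,290) in the near lane and the blue-capped one lies in the far lane, cap at (424,372). The side view shows the flask heel at about (371–411,275), its cap at (391,200), and the mat front edge from (353,312) to (512,303). Green look-alikes stand at (295,260), (313,305) and (490,360).

```bash
cat > h.py <<'E'
import numpy as np,cv2
def cloud(s):
    K=s["intrinsics"];d=s["depth"].astype(float)
    v,u=np.mgrid[:384,:512]
    p=np.stack([u,v],-1).reshape(-1,1,2).astype(float)
    n=cv2.undistortPoints(p,K,np.array([float(s["k1"]),0,0,0])).reshape(384,512,2)
    c=np.dstack([n*d[...,None],d]); return (c-s["t"])@s["R"],d>0
def ray(s,u,v,z):
    n=cv2.undistortPoints(np.array([[[u,v]]],float),s["intrinsics"],np.array([float(s["k1"]),0,0,0]))[0,0]
    R=s["R"];o=-R.T@s["t"];d=R.T@np.r_[n,1];return o+d*(z-o[2])/d[2]
E
python3 - <<'E'
from h import *
for n in("scene","side"):
    s=dict(np.load(n+"0.npz"));X,ok=cloud(s);P=s["pixels"].astype(int)
    r,g,b=P[...,0],P[...,1],P[...,2]
    box=ok&(X[...,0]>.35)&(X[...,0]<.95)&(X[...,1]>-.2)&(X[...,1]<.45)
    m=box&(abs(X[...,2]-.11)<.006)&(P.sum(-1)<140)
    q=X[m]; print(n,"mat",m.sum(),q.mean(0).round(4), cv2.boxPoints(cv2.minAreaRect(q[:,:2].astype(np.float32))).round(3).tolist())
    o=box&(r>150)&(g<140)&(b<110)&(X[...,2]>.24); q=X[o];print("cap",o.sum(),q.mean(0).round(4) if len(q) else 0,q.min(0),q.max(0))
    f=box&(X[...,2]>.15)&(X[...,2]<.25)&(b>r-5)&(b>90); q=X[f];print("flask",f.sum(),np.percentile(q,[2,50,98],axis=0).round(4).tolist())
    bl=box&(b>r+60)&(X[...,2]>.1)&(X[...,2]<.16);q=X[bl];print("blue",bl.sum(),q.mean(0).round(4))
    a=np.argwhere(np.ones((1,1)))
s=dict(np.load("side0.npz"));k=.64
for nm,u,v,z in[("frontL",353,314,.11),("frontR",512,305,.11),("heelL",371,273.5,.11),("heelR",411,275,.11)]:print(nm,ray(s,u*k,v*k,z).round(4))
cv2.imwrite("pics/side_c.png",cv2.resize(s["pixels"][110:225,210:345,::-1],None,fx=5.9,fy=5.2,interpolation=cv2.INTER_CUBIC)[:600,:800])
s=dict(np.load("scene0.npz"))
cv2.imwrite("pics/scene_c.png",cv2.resize(s["pixels"][130:290,240:360,::-1],None,fx=3.75,fy=3.75,interpolation=cv2.INTER_CUBIC))
E
```

```text
scene mat 1956 [0.5756 0.0988 0.1097] [[0.35499998927116394, 0.1080000028014183], [0.890999972820282, -0.21699999272823334], [1.0260000228881836, 0.004999999888241291], [0.49000000953674316, 0.33000001311302185]]
cap 23 [0.5244 0.1715 0.2838] [0.51214732 0.16361456 0.28002995] [0.53101526 0.18570945 0.28656729]
flask 704 [[0.4906, 0.1498, 0.1522], [0.5454, 0.1601, 0.2084], [0.5603, 0.185, 0.2472]]
blue 568 [ 0.8404 -0.1382  0.1151]
side mat 2147 [0.5666 0.0974 0.111 ] [[0.3409999907016754, 0.12099999934434891], [0.7390000224113464, -0.3199999928474426], [0.996999979019165, -0.08699999749660492], [0.5979999899864197, 0.3540000021457672]]
cap 22 [0.5166 0.1686 0.2819] [0.50453122 0.15914682 0.26364466] [0.53036725 0.18608635 0.28673548]
flask 692 [[0.4758, 0.1379, 0.1508], [0.5154, 0.154, 0.2006], [0.6544, 0.3473, 0.2463]]
blue 279 [ 0.8227 -0.126   0.1177]
frontL [0.4283 0.0473 0.11  ]
frontR [0.7326 0.0277 0.11  ]
heelL [0.4758 0.161  0.11  ]
heelR [0.5559 0.1444 0.11  ]
```

View pics/side_c.png

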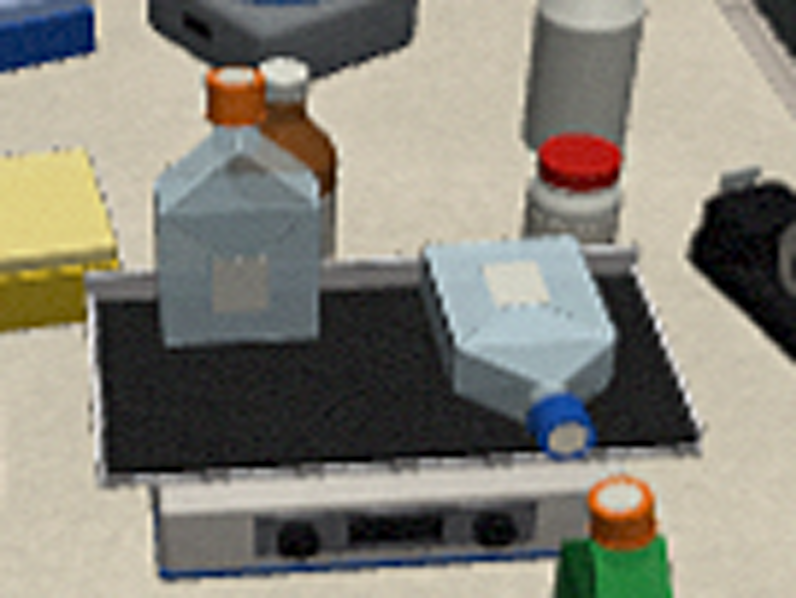

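View pics/scene_c.png

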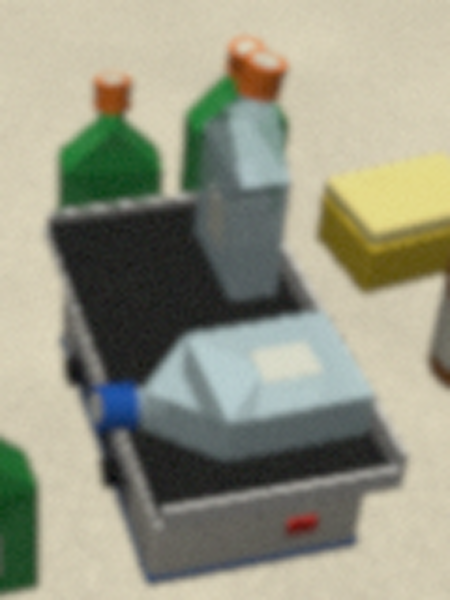

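The side crop shows the heel edge from (165,347) to (320,337), the mat front edge from (106,472) to (697,442), the stop lip base from (95,299) to (635,270), and the cap centre at (235,97).

```bash
python3 - <<'E'
from h import *
s=dict(np.load("side0.npz"))
f=lambda x,y,z:ray(s,(x+.5)/5.9-.5+210,(y+.5)/5.2-.5+110,z)
for n,x,y,z in[("FL",106,472,.11),("FR",697,442,.11),("BL",95,299,.11),("BR",635,270,.11),("lip top L",90,280,.13),("liptopR",637,249,.13),("heelL",165,347,.11),("heelR",320,337,.11),("captop",238,74,.285),("bluecap",562,430,.13)]:print(n,f(x,y,z).round(4))
X,ok=cloud(s)
# flask front face plane
P=s["pixels"].astype(int)
m=ok&(X[...,2]>.13)&(X[...,2]<.205)&(X[...,0]>.45)&(X[...,0]<.58)&(X[...,1]>.1)&(X[...,1]<.19)
q=X[m];
for _ in range(4):
    A=np.c_[q[:,0],q[:,2],np.ones(len(q))];c=np.linalg.lstsq(A,q[:,1],rcond=None)[0];r=q[:,1]-A@c;q=q[abs(r)<max(.003,2*r.std())]
print(len(q),c,"y at x=.515,z=.11,.2",c@[.515,.11,1],c@[.515,.2,1],q.min(0),q.max(0),r.std())
s=dict(np.load("scene0.npz"))
f=lambda x,y,z:ray(s,(x+.5)/3.75-.5+240,(y+.5)/3.75-.5+130,z)
for n,x,y,z in[("heelR",234,298,.11),("toeR",279,291,.11),("captop",265,60,.285),("BRtop in",393,470,.13),("FRtop",158,520,.13),("FLtop",52,222,.13),("bluecap",115,405,.132)]:print(n,f(x,y,z).round(4))
E
```

```text
FL [0.4333 0.0491 0.11  ]
FR [0.7335 0.0303 0.11  ]
BL [0.4424 0.207  0.11  ]
BR [0.7466 0.1918 0.11  ]
lip top L [0.4401 0.2011 0.13  ]
liptopR [0.7442 0.1879 0.13  ]
heelL [0.4754 0.1547 0.11  ]
heelR [0.5597 0.1518 0.11  ]
captop [0.5194 0.1784 0.285 ]
bluecap [0.6609 0.0293 0.13  ]
481 [-0.05771866 -0.00233225  0.18359548] y at x=.515,z=.11,.2 0.15361382591616707 0.1534039234900775 [0.47443785 0.14870959 0.130105  ] [0.55872509 0.15843025 0.20487944] 0.001426915637290718
heelR [0.5539 0.1559 0.11  ]
toeR [0.5556 0.1904 0.11  ]
captop [0.5182 0.177  0.285 ]
BRtop in [0.7549 0.1781 0.13  ]
FRtop [0.7521 0.0256 0.13  ]
FLtop [0.457  0.0476 0.13  ]
bluecap [0.6554 0.0309 0.132 ]
```

```bash
cat >> h.py <<'E'
from scipy.spatial.transform import Rotation as Ro
H=np.array([.516,.1536,.11]);PSI=-.0577
def axes(psi=PSI): return np.array([np.cos(psi),np.sin(psi),0]),np.array([-np.sin(psi),np.cos(psi),0])
def pose(th,x,z,H=H,psi=PSI):
    e,n=axes(psi);k=np.array([0,0,1]);t=np.radians(th);fz=np.cos(t)*k-np.sin(t)*n;fx=np.cos(t)*n+np.sin(t)*k
    return H+(x+18)/1e3*fx+z/1e3*fz, Ro.from_matrix(np.c_[e,-fx,-fz])
def delta(P0,P1):
    return ((P0[1].inv().apply(P1[0]-P0[0]))/.8).round(4).tolist(),((P0[1].inv()*P1[1]).as_rotvec()/np.pi).round(4).tolist()
def now():
    from station import manip
    s=manip.sense();return s,(s["tcp_pos"],Ro.from_quat(s["tool_rot"]))
E
python3 - <<'E'
from h import *
s,P=now()
for t in [(np.array([.3,-.45,.36]),pose(0,0,0)[1]),(np.array([.45,-.25,.36]),pose(30,0,0)[1]),(np.array([.51,-.08,.30]),pose(60,0,0)[1]),(np.array([.51,-.08,.26]),pose(90,0,0)[1])]:
    print(delta(P,t));P=t
c=dict(np.load("side0.npz"))
for n,u,v,z in[("g1",297,297,0),("g2",313,338,0),("g3",490,398,0),("rackT",493,512,.046),("marker",350,520,.01),("tipbox",338,268,0),("cap3",492,325,.17)]:print(n,ray(c,u*.64,v*.64,z).round(3))
E
```

```text
([0.1758, -0.128, -0.1616], [-0.0006, 0.0, 0.1217])
([0.1728, -0.2604, 0.0], [0.1667, -0.0, -0.0])
([0.0626, -0.15, 0.1732], [0.1667, -0.0, 0.0])
([0.0, 0.0433, 0.025], [0.1667, 0.0, -0.0])
g1 [0.315 0.235 0.   ]
g2 [ 0.345  0.103 -0.   ]
g3 [ 0.666 -0.101 -0.   ]
rackT [ 0.599 -0.343  0.046]
marker [ 0.386 -0.307  0.01 ]
tipbox [0.413 0.324 0.   ]
cap3 [ 0.657 -0.077  0.17 ]
```

Call:
{"method": "apply_moves", "body": {
  "claw": [1,1,1,1,1],
  "travel": [
    [0.175,-0.128,-0.16],
    [0.175,-0.128,-0.16],
    [0.175,-0.128,-0.16],
    [0.175,-0.128,-0.16],
    [0.175,-0.128,-0.16]
  ],
  "turn": [
    [0,0,0.12],
    [0,0,0.12],
    [0,0,0.12],
    [0,0,0.12],
    [0,0,0.12]
  ]
}}

```text
t: 0.52
tcp_pos: [0.2966, -0.4536, 0.3555]
tool_rot: [1.0, -0.027, -0.0, -0.001]
force: [0.8, -0.9, 0.1]
finger_gap: 0.998
gripper_force: 0.0
```

Call:
{"method": "apply_moves", "body": {
  "claw": [1,1,1,1,1],
  "travel": [
    [0.17,-0.26,0],
    [0.17,-0.26,0],
    [0.17,-0.26,0],
    [0.17,-0.26,0],
    [0.17,-0.26,0]
  ],
  "turn": [
    [0.16,0,0],
    [0.16,0,0],
    [0.16,0,0],
    [0.16,0,0],
    [0.16,0,0]
  ]
}}

```text
t: 0.93
tcp_pos: [0.4197, -0.2885, 0.3522]
tool_rot: [0.967, -0.027, 0.006, -0.252]
force: [1.3, -1.3, -0.5]
finger_gap: 1.001
gripper_force: 0.0
```

```bash
python3 - <<'E'
from h import *
s,P=now();print(s["t"],s["q"].round(3),P[0])
t=(np.array([.51,-.08,.26]),pose(90,0,0)[1]); print(delta(P,t))
E
```

```text
0.9333 [-0.996  0.408  1.399  0.294  1.751  0.623] [ 0.41971797 -0.28854107  0.35217785]
([0.0984, -0.1769, 0.2302], [0.3381, 0.001, -0.0006])
```

Call:
{"method": "apply_moves", "body": {
  "claw": [1,1,1,1,1],
  "travel": [
    [0.098,-0.177,0.23],
    [0.098,-0.177,0.23],
    [0.098,-0.177,0.23],
    [0.098,-0.177,0.23],
    [0.098,-0.177,0.23]
  ],
  "turn": [
    [0.338,0,0],
    [0.338,0,0],
    [0.338,0,0],
    [0.338,0,0],
    [0.338,0,0]
  ]
}}

```text
t: 1.35
tcp_pos: [0.496, -0.1092, 0.2756]
tool_rot: [0.844, -0.022, 0.015, -0.536]
force: [0.3, -0.2, -0.6]
finger_gap: 1.003
gripper_force: 0.0
```

```bash
python3 - <<'E'
from h import *
s,P=now();print(s["t"],s["q"].round(3),P[0])
t=(np.array([.51,-.08,.24]),pose(90,0,0)[1]); print(delta(P,t))
E
```

```text
1.35 [-0.847  0.671  1.571  0.713  1.814  0.601] [ 0.49601038 -0.10923808  0.27556484]
([0.0154, 0.0243, 0.0528], [0.1399, 0.0012, 0.0006])
```

Call:
{"method": "apply_moves", "body": {
  "claw": [1,1,1,1,1],
  "travel": [
    [0.015,0.024,0.053],
    [0.015,0.024,0.053],
    [0.015,0.024,0.053],
    [0.015,0.024,0.053],
    [0.015,0.024,0.053]
  ],
  "turn": [
    [0.14,0,0],
    [0.14,0,0],
    [0.14,0,0],
    [0.14,0,0],
    [0.14,0,0]
  ]
}}

```text
t: 1.77
tcp_pos: [0.5082, -0.0802, 0.2371]
tool_rot: [-0.706, 0.021, -0.016, 0.708]
force: [-0.2, -0.5, 0.1]
finger_gap: 1.003
gripper_force: 0.0
```

```bash
python3 - <<'E'
from h import *
s,P=now();print(s["t"],s["q"].round(3),P[0])
t=(np.array([.516,.10,.37]),pose(0,0,0)[1]); print(delta(P,t))
E
```

```text
1.7667 [-0.832  0.94   1.58   0.895  1.995  0.478] [ 0.5082077  -0.08017075  0.23708893]
([-0.0031, -0.1656, 0.2258], [-0.5008, 0.0029, -0.0002])
```

Call:
{"method": "apply_moves", "body": {
  "claw": [1,1,1,1,1],
  "travel": [
    [0,-0.17,0.1],
    [0,-0.17,0.2],
    [0,-0.17,0.22],
    [0,-0.17,0.22],
    [0,-0.17,0.22]
  ],
  "turn": [
    [-0.5,0,0],
    [-0.5,0,0],
    [-0.5,0,0],
    [-0.5,0,0],
    [-0.5,0,0]
  ]
}}

```text
t: 2.18
tcp_pos: [0.5174, 0.0808, 0.3678]
tool_rot: [0.892, -0.025, 0.014, -0.451]
force: [1.6, 0.0, 0.6]
finger_gap: 0.999
gripper_force: 0.0
```

```bash
python3 - <<'E'
from h import *
s,P=now();print(s["t"],s["q"].round(3),P[0])
p,R=pose(0,5.5,138); print(p,delta(P,(np.r_[p[:2],.36],R)))
E
```

```text
2.1833 [-0.515  0.377  1.657  0.808  1.624  0.931] [0.51743891 0.0808226  0.36781727]
[0.5173552  0.17706089 0.248     ] ([-0.0069, -0.0634, 0.1025], [-0.2978, -0.0004, 0.0008])
```

Call:
{"method": "apply_moves", "body": {
  "claw": [1,1,1,1,1],
  "travel": [
    [-0.007,-0.063,0.102],
    [-0.007,-0.063,0.102],
    [-0.007,-0.063,0.102],
    [-0.007,-0.063,0.102],
    [-0.007,-0.063,0.102]
  ],
  "turn": [
    [-0.3,0,0],
    [-0.3,0,0],
    [-0.3,0,0],
    [-0.3,0,0],
    [-0.3,0,0]
  ]
}}

```text
t: 2.6
tcp_pos: [0.5158, 0.1772, 0.3622]
tool_rot: [0.988, -0.025, 0.008, -0.155]
force: [-0.2, 0.0, -1.4]
finger_gap: 0.998
gripper_force: 0.0
```

Call:
{"method": "apply_moves", "body": {
  "claw": [1,1,1,1,1],
  "travel": [
    [0,0,0],
    [0,0,0],
    [0,0,0],
    [0,0,0],
    [0,0,0]
  ],
  "turn": [
    [-0.11,0,0],
    [-0.11,0,0],
    [-0.11,0,0],
    [-0.11,0,0],
    [-0.11,0,0]
  ]
}}

```text
t: 3.02
tcp_pos: [0.5159, 0.1775, 0.3602]
tool_rot: [1.0, -0.025, 0.001, 0.013]
force: [-0.2, -0.6, 0.9]
finger_gap: 0.998
gripper_force: 0.0
```

```bash
python3 - <<'E'
from h import *
from station import manip
s,P=now();print(s["t"],s["q"].round(3),P[0],P[1].as_matrix().round(3).tolist(),s["force"])
print(delta(P,pose(0,5.5,138)))
s=manip.snapshot("wrist");cv2.imwrite("pics/w1.png",s["pixels"][:,:,::-1])
E
```

```text
3.0167 [ 0.141  0.294  1.45  -0.027  1.4    1.766] [0.51586507 0.1775038  0.36019536] [[0.999, -0.049, 0.001], [-0.049, -0.998, -0.027], [0.002, 0.026, -1.0]] [-0.15622676 -0.609968    0.86757201]
([0.0016, -0.0033, 0.1402], [0.0084, -0.0007, 0.0027])
```

View pics/w1.png

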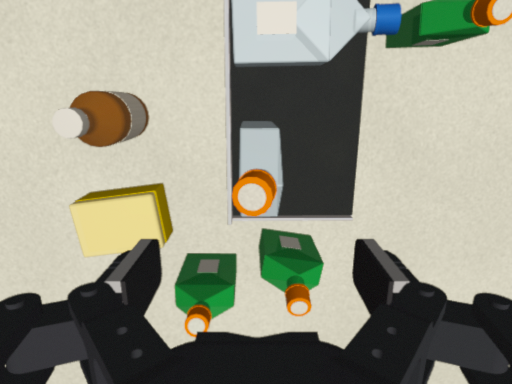

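The wrist view shows the orange cap at (255,193), centred between the finger columns (about 140 and 375), with the flask square to the tray.

```bash
python3 - <<'E'
from h import *
from station import manip
s=manip.snapshot("wrist")
print("cap",ray(s,255,193,.286))
for n,u,v in[("lipTopL",231,218),("lipTopR",226,20),]:print(n,ray(s,u,v,.13))
for n,u,v in[("frontNear",351,215),("frontFar",365,30)]:print(n,ray(s,u,v,.11))
for n,u,v in[("heelFar",279,123),("toeFar",241,123)]:print(n,ray(s,u,v,.21),ray(s,u,v,.11))
print(delta(now()[1],pose(0,5.5,138)))
E
```

```text
cap [0.52097466 0.17534279 0.286     ]
lipTopL [0.44540991 0.20555207 0.13      ]
lipTopR [0.66742305 0.19480991 0.13      ]
frontNear [0.43236916 0.05008884 0.11      ]
frontFar [0.65470762 0.03931171 0.11      ]
heelFar [0.56304363 0.14981742 0.21      ] [0.55578696 0.14066062 0.11      ]
toeFar [0.5648668  0.18390341 0.21      ] [0.55822925 0.18632187 0.11      ]
([0.0015, -0.0055, 0.1394], [0.0086, -0.0002, 0.0015])
```

Call:
{"method": "apply_moves", "body": {
  "claw": [1,1,1,1,1],
  "travel": [
    [0.003,-0.004,0.05],
    [0.003,-0.004,0.1],
    [0.003,-0.004,0.14],
    [0.003,-0.004,0.14],
    [0.003,-0.004,0.14]
  ],
  "turn": [
    [0.008,0,0],
    [0.008,0,0],
    [0.008,0,0],
    [0.008,0,0],
    [0.008,0,0]
  ]
}}

```text
t: 3.53
tcp_pos: [0.518, 0.1747, 0.2462]
tool_rot: [1.0, -0.027, -0.002, 0.002]
force: [0.3, -0.9, 0.6]
finger_gap: 0.997
gripper_force: 0.0
```

Call:
{"method": "apply_moves", "body": {
  "claw": [0.25,0.2,0.15,0.15,0.15],
  "travel": [
    [0,0,0],
    [0,0,0],
    [0,0,0],
    [0,0,0],
    [0,0,0]
  ],
  "turn": [
    [0,0,0],
    [0,0,0],
    [0,0,0],
    [0,0,0],
    [0,0,0]
  ],
  "newtons": 20
}}

```text
t: 3.95
tcp_pos: [0.5194, 0.1764, 0.2484]
tool_rot: [1.0, -0.026, 0.001, 0.001]
force: [0.5, 0.6, 0.4]
finger_gap: 0.577
gripper_force: 0.0
```

```bash
python3 - <<'E'
from h import *
from station import manip
s,P=now();print(s["t"],s["finger_gap"],P[0],s["force"])
s=manip.snapshot("side");np.savez("side1.npz",**s)
cv2.imwrite("pics/s1.png",cv2.resize(s["pixels"][70:225,180:345,::-1],None,fx=3.8,fy=3.8,interpolation=cv2.INTER_CUBIC))
s=manip.snapshot("scene");np.savez("scene1.npz",**s)
a=cv2.resize(s["pixels"][90:250,230:360,::-1],None,fx=3.6,fy=3.6,interpolation=cv2.INTER_CUBIC)
b=cv2.imread("pics/s1.png");o=np.zeros((600,1100,3),np.uint8);o[:576,:468]=a;o[:589,470:1097]=b
cv2.imwrite("pics/c1.png",cv2.resize(o,(800,436)))
E
```

```text
3.95 0.577171221020878 [0.51937894 0.17642225 0.24843801] [0.51512774 0.60202866 0.3976067 ]
```

View pics/c1.png

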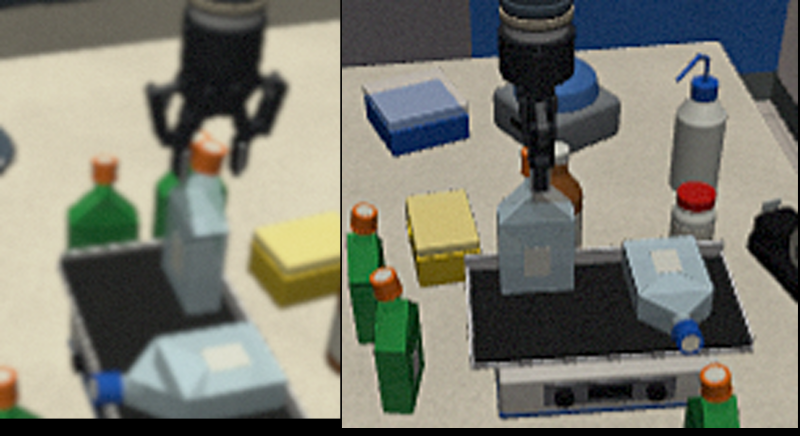

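The fingers straddle the orange cap, one in front and one behind, and the flask is still upright with its foot at (500–575,290). Next: narrow the gap slightly without touching, then tip about the heel.

Call:
{"method": "apply_moves", "body": {
  "claw": [0.05,0.05,0.05],
  "travel": [
    [0,0,0],
    [0,0,0],
    [0,0,0]
  ],
  "turn": [
    [0,0,0],
    [0,0,0],
    [0,0,0]
  ]
}}

```text
t: 4.3
tcp_pos: [0.5188, 0.1763, 0.2472]
tool_rot: [1.0, -0.026, -0.0, 0.002]
force: [0.1, -0.4, 0.2]
finger_gap: 0.529
gripper_force: 0.1
```

Call:
{"method": "apply_moves", "body": {
  "claw": [0.05,0.05,0.05,0.05,0.05],
  "travel": [
    [0,0.0046,-0.0007],
    [0,0.0091,-0.0014],
    [0,0.0137,-0.0018],
    [0,0.0183,-0.0022],
    [0,0.0274,-0.0026]
  ],
  "turn": [
    [0.0083,0,0],
    [0.0167,0,0],
    [0.025,0,0],
    [0.0333,0,0],
    [0.05,0,0]
  ]
}}

```text
t: 4.72
tcp_pos: [0.5177, 0.1553, 0.2495]
tool_rot: [0.997, -0.025, 0.002, -0.078]
force: [-0.2, -0.3, -0.4]
finger_gap: 0.524
gripper_force: 0.0
```

```bash
cat >> h.py <<'E'
def look(name):
    from station import manip
    s=manip.snapshot("side");b=cv2.resize(s["pixels"][70:225,180:345,::-1],None,fx=3.8,fy=3.8,interpolation=cv2.INTER_CUBIC);np.savez("side_l.npz",**s)
    s=manip.snapshot("scene");a=cv2.resize(s["pixels"][90:250,230:360,::-1],None,fx=3.6,fy=3.6,interpolation=cv2.INTER_CUBIC);np.savez("scene_l.npz",**s)
    o=np.zeros((600,1100,3),np.uint8);o[:576,:468]=a;o[:589,470:1097]=b
    cv2.imwrite(name,cv2.resize(o,(800,436)))
def cap():
    from station import manip
    for n in("side","scene"):
        s=manip.snapshot(n);X,ok=cloud(s);h=cv2.cvtColor(s["pixels"],cv2.COLOR_RGB2HSV)
        m=ok&(h[...,0]<14)&(h[...,1]>150)&(h[...,2]>100)&(X[...,0]>.46)&(X[...,0]<.58)&(X[...,1]>-.1)&(X[...,1]<.22)&(X[...,2]>.1)
        q=X[m];print(n,len(q),np.median(q,0).round(4) if len(q) else 0,q.min(0).round(3),q.max(0).round(3))
        f=ok&(h[...,0]>85)&(h[...,0]<125)&(h[...,1]<110)&(X[...,0]>.46)&(X[...,0]<.57)&(X[...,1]>-.05)&(X[...,1]<.22)&(X[...,2]>.118)
        if n=="side":
            q=X[f]
            if len(q)>50:
                for _ in range(5):
                    c=q.mean(0);w=np.linalg.svd(q-c,full_matrices=False)[2][2];d=(q-c)@w;q=q[abs(d)<max(.003,2*d.std())]
                w*=np.sign(w[2]) if abs(w[2])>.5 else np.sign(-w[1]);print(" plane",len(q),c.round(4),w.round(3),"elev deg",np.degrees(np.arcsin(w[2])).round(1),q.min(0).round(3),q.max(0).round(3))
E
python3 - <<'E'
from h import *
s,P=now();print(s["t"],s["finger_gap"],P[0],s["force"],P[1].as_matrix()[:,2]);cap()
E
```

```text
4.7167 0.523555562868138 [0.51772887 0.15532961 0.24954686] [-0.20501804 -0.29745039 -0.41146294] [ 0.00847744  0.15543719 -0.9878094 ]
side 11 [0.5053 0.1504 0.2824] [0.502 0.144 0.263] [0.507 0.16  0.286]
 plane 3056 [0.5056 0.1027 0.4474] [-0.993 -0.098 -0.059] elev deg -3.4 [0.46  0.042 0.118] [0.559 0.176 0.624]
scene 77 [0.5267 0.1441 0.2773] [0.508 0.134 0.264] [0.532 0.171 0.286]
```

Call:
{"method": "apply_moves", "body": {
  "claw": [0.05,0.05,0.05,0.05,0.05],
  "travel": [
    [0,0.0061,-0.001],
    [0,0.0122,-0.0017],
    [0,0.0183,-0.0022],
    [0,0.0244,-0.0026],
    [0,0.0305,-0.0027]
  ],
  "turn": [
    [0.0111,0,0],
    [0.0222,0,0],
    [0.0333,0,0],
    [0.0444,0,0],
    [0.0556,0,0]
  ]
}}

```text
t: 5.23
tcp_pos: [0.5165, 0.1302, 0.2478]
tool_rot: [0.986, -0.026, 0.004, -0.164]
force: [-0.8, 0.1, 0.1]
finger_gap: 0.526
gripper_force: 0.0
```

Call:
{"method": "apply_moves", "body": {
  "claw": [0.05,0.05,0.05,0.05,0.05],
  "travel": [
    [0,0.0061,-0.001],
    [0,0.0122,-0.0017],
    [0,0.0183,-0.0022],
    [0,0.0183,-0.0022],
    [0,0.0183,-0.0022]
  ],
  "turn": [
    [0.0111,0,0],
    [0.0222,0,0],
    [0.0333,0,0],
    [0.0333,0,0],
    [0.0333,0,0]
  ]
}}

```text
t: 5.65
tcp_pos: [0.5157, 0.1154, 0.2444]
tool_rot: [0.976, -0.026, 0.005, -0.214]
force: [-0.8, -0.4, -0.2]
finger_gap: 0.524
gripper_force: 0.0
```

```bash
sed -i 's/X\[...,2\]>.118)/X[...,2]>.118)\&(X[...,2]<.23)/' h.py; python3 - <<'E'
from h import *
s,P=now();print(s["t"],s["finger_gap"],P[0],s["force"],P[1].as_matrix()[:,2]);cap();look("pics/l2.png")
E
```

```text
5.65 0.5239495470428548 [0.51571035 0.11543568 0.24441079] [-0.77504826 -0.38928636 -0.18427143] [ 0.02122648  0.41851642 -0.90796115]
side 7 [0.5005 0.1016 0.2588] [0.5   0.099 0.253] [0.503 0.104 0.281]
 plane 408 [0.5137 0.1236 0.1757] [-0.056 -0.904 -0.424] elev deg -25.1 [0.472 0.098 0.118] [0.558 0.153 0.229]
scene 63 [0.5259 0.1037 0.2693] [0.516 0.072 0.257] [0.53  0.115 0.288]
```

View pics/l2.png

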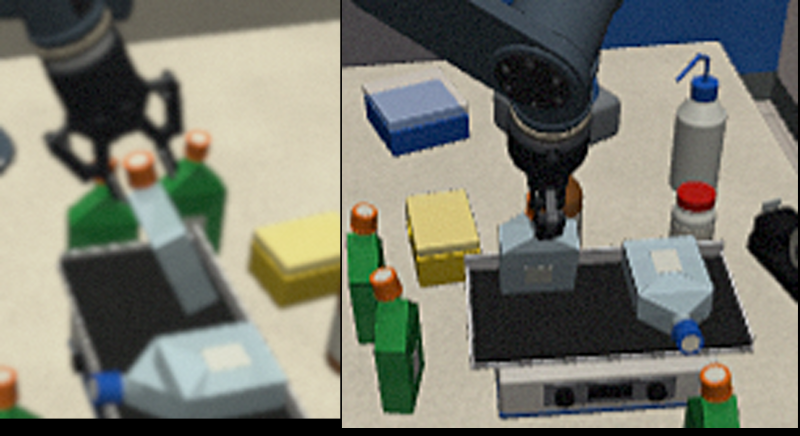

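The flask leans about 25° onto the front finger, cap at (140,170) left panel, heel unchanged at about (505–575,290). Continuing the arc.

Call:
{"method": "apply_moves", "body": {
  "claw": [0.05,0.05,0.05,0.05,0.05],
  "travel": [
    [0,0.0091,-0.0014],
    [0,0.0183,-0.0022],
    [0,0.0274,-0.0026],
    [0,0.0366,-0.0026],
    [0,0.0458,-0.002]
  ],
  "turn": [
    [0.0167,0,0],
    [0.0333,0,0],
    [0.05,0,0],
    [0.0667,0,0],
    [0.0833,0,0]
  ]
}}

```text
t: 6.27
tcp_pos: [0.5141, 0.0818, 0.2311]
tool_rot: [0.94, -0.024, 0.009, -0.341]
force: [0.2, 0.3, 0.4]
finger_gap: 0.523
gripper_force: 0.1
```

```bash
python3 - <<'E'
from h import *
s,P=now();print(s["t"],s["finger_gap"],P[0],s["force"],P[1].as_matrix()[:,2]);cap()
E
```

```text
6.2667 0.5226824672635849 [0.51413166 0.08184398 0.23108057] [0.17167484 0.33913169 0.39329258] [ 0.03389207  0.64069662 -0.76704574]Traceback (most recent call last):
  File "<stdin>", line 2, in <module>
  File "h.py", line 33, in cap
    q=X[m];print(n,len(q),np.median(q,0).round(4) if len(q) else 0,q.min(0).round(3),q.max(0).round(3))
                                                                   ~~~~~^^^
    return umr_minimum(a, axis, None, out, keepdims, initial, where)
ValueError: zero-size array to reduction operation minimum which has no identity
```

Call:
{"method": "apply_moves", "body": {
  "claw": [0.05,0.05,0.05,0.05,0.05],
  "travel": [
    [0,0.0091,-0.0014],
    [0,0.0183,-0.0022],
    [0,0.0274,-0.0026],
    [0,0.0366,-0.0026],
    [0,0.0458,-0.002]
  ],
  "turn": [
    [0.0167,0,0],
    [0.0333,0,0],
    [0.05,0,0],
    [0.0667,0,0],
    [0.0833,0,0]
  ]
}}

```text
t: 6.73
tcp_pos: [0.5127, 0.0527, 0.2086]
tool_rot: [0.887, -0.023, 0.012, -0.46]
force: [-0.1, 0.6, 0.2]
finger_gap: 0.525
gripper_force: 0.1
```

```bash
sed -i 's/q=X\[m\];print(n/q=X[m] if m.any() else np.zeros((1,3));print(n/' h.py; python3 - <<'E'
from h import *
s,P=now();print(s["t"],s["finger_gap"],P[0],s["force"],P[1].as_matrix()[:,2],s["q"].round(2));cap();look("pics/l3.png")
E
```

```text
6.7333 0.5252132538316628 [0.51266638 0.05271893 0.2086149 ] [-0.12032024  0.59073262  0.19149674] [ 0.04213448  0.81640389 -0.57594216] [-0.57  0.63  1.78  0.8   1.41  0.62]
side 1 [0. 0. 0.] [0. 0. 0.] [0. 0. 0.]
 plane 95 [0.4792 0.1001 0.1783] [ 0.902 -0.226 -0.367] elev deg -21.5 [0.47  0.069 0.121] [0.493 0.204 0.204]
scene 75 [0.5198 0.0294 0.2179] [0.504 0.013 0.201] [0.525 0.044 0.231]
```

View pics/l3.png

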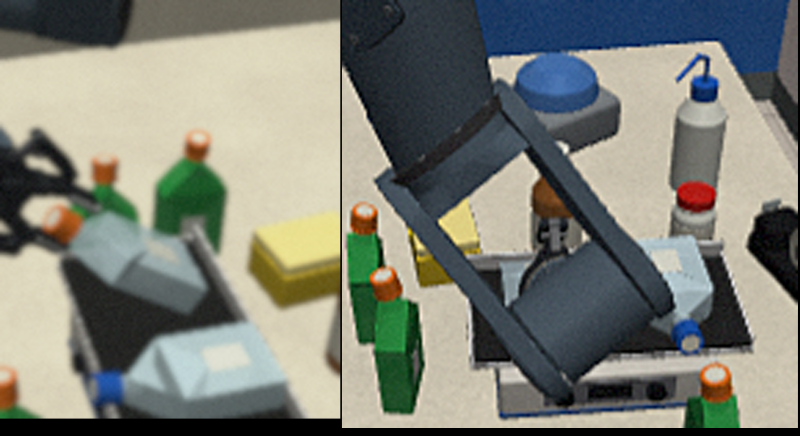

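Flask at about 55°, cap at (60,222) left panel, resting on the lower finger, heel still in place. Continuing.

Call:
{"method": "apply_moves", "body": {
  "claw": [0.05,0.05,0.05,0.05,0.05],
  "travel": [
    [0,0.0091,-0.0014],
    [0,0.0183,-0.0022],
    [0,0.0274,-0.0026],
    [0,0.0366,-0.0026],
    [0,0.0458,-0.002]
  ],
  "turn": [
    [0.0167,0,0],
    [0.0333,0,0],
    [0.05,0,0],
    [0.0667,0,0],
    [0.0833,0,0]
  ]
}}

```text
t: 7.35
tcp_pos: [0.5115, 0.0308, 0.1803]
tool_rot: [0.82, -0.02, 0.015, -0.572]
force: [-0.1, 0.2, -0.6]
finger_gap: 0.527
gripper_force: 0.2
```

```bash
python3 - <<'E'
from h import *
s,P=now();print(s["t"],s["finger_gap"],P[0],s["force"],P[1].as_matrix()[:,2],s["q"].round(2));cap()
E
```

```text
7.35 0.5268739829697233 [0.51154306 0.03083027 0.18029994] [-0.13197934  0.17760315 -0.61317417] [ 0.04770316  0.93720068 -0.34551309] [-0.66  0.82  1.75  0.88  1.57  0.45]
side 2 [ 0.4936 -0.0015  0.1869] [ 0.493 -0.002  0.186] [ 0.494 -0.001  0.188]
scene 84 [0.5183 0.008  0.1852] [ 0.504 -0.007  0.168] [0.524 0.021 0.197]
```

Call:
{"method": "apply_moves", "body": {
  "claw": [0.05,0.05,0.05,0.05,0.05],
  "travel": [
    [0,0.0091,-0.0014],
    [0,0.0183,-0.0022],
    [0,0.0274,-0.0026],
    [0,0.0366,-0.0026],
    [0,0.0458,-0.002]
  ],
  "turn": [
    [0.0167,0,0],
    [0.0333,0,0],
    [0.05,0,0],
    [0.0667,0,0],
    [0.0833,0,0]
  ]
}}

```text
t: 7.87
tcp_pos: [0.5109, 0.0167, 0.1467]
tool_rot: [0.739, -0.018, 0.018, -0.674]
force: [0.4, 0.7, -1.2]
finger_gap: 0.524
gripper_force: 0.2
```

```bash
python3 - <<'E'
from h import *
s,P=now();print(s["t"],s["finger_gap"],P[0],s["force"],P[1].as_matrix()[:,2],s["q"].round(2));cap()
E
```

```text
7.8667 0.5244874020995712 [0.51093004 0.01669796 0.14673303] [ 0.41369036  0.70768683 -1.1861539 ] [ 0.04999583  0.99453491 -0.09165545] [-0.71  1.03  1.7   0.93  1.73  0.33]
side 1 [0. 0. 0.] [0. 0. 0.] [0. 0. 0.]
scene 85 [ 0.5172 -0.004   0.1484] [ 0.501 -0.018  0.131] [0.523 0.008 0.168]
```

Call:
{"method": "apply_moves", "body": {
  "claw": [0.05,0.05,0.05,0.05,0.05],
  "travel": [
    [0,0.0034,-0.0005],
    [0,0.0067,-0.001],
    [0,0.0101,-0.0014],
    [0,0.0134,-0.0017],
    [0,0.0168,-0.002]
  ],
  "turn": [
    [0.0061,0,0],
    [0.0122,0,0],
    [0.0183,0,0],
    [0.0244,0,0],
    [0.03,0,0]
  ]
}}

```text
t: 8.38
tcp_pos: [0.5104, 0.0132, 0.1327]
tool_rot: [-0.705, 0.018, -0.019, 0.709]
force: [-0.7, 0.1, 0.0]
finger_gap: 0.522
gripper_force: 0.0
```

```bash
python3 - <<'E'
from h import *
s,P=now();print(s["t"],s["finger_gap"],P[0],s["force"],P[1].as_matrix()[:,2],s["q"].round(2));cap();look("pics/l4.png")
E
```

```text
8.3833 0.5215243788158016 [0.51042034 0.01324716 0.13265491] [-0.70529658  0.05801695  0.04822261] [0.05185531 0.99864332 0.0047474 ] [-0.72  1.11  1.67  0.94  1.8   0.29]
side 1 [0. 0. 0.] [0. 0. 0.] [0. 0. 0.]
scene 61 [ 0.5193 -0.0058  0.1413] [ 0.512 -0.017  0.129] [0.523 0.005 0.154]
```

View pics/l4.png

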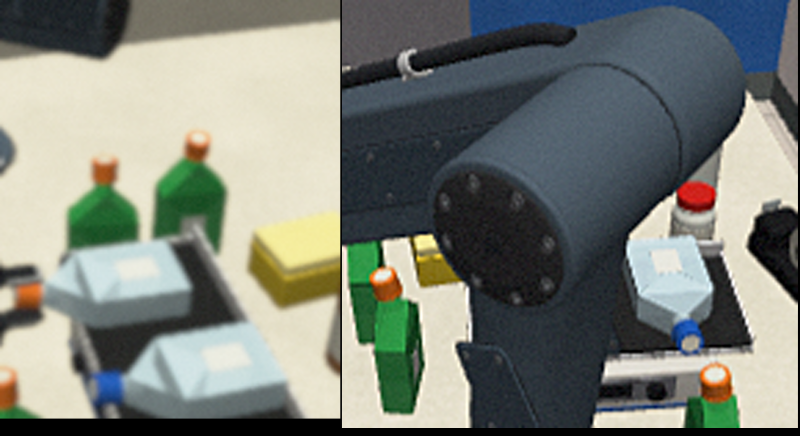

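The flask lies flat in its lane (left panel), body at about (50–190, 240–325), cap at (27,295) between the open fingers; it does not look touched. Backing out along the tool, closing the fingers, then pushing the cap end.

Call:
{"method": "apply_moves", "body": {
  "claw": [0.1,0.1,0.1,0.1,0.1],
  "travel": [
    [0,0,-0.015],
    [0,0,-0.035],
    [0,0,-0.07],
    [0,-0.003,-0.075],
    [0,-0.003,-0.075]
  ],
  "turn": [
    [0,0,0],
    [0,0,0],
    [0,0,0],
    [0,0,0],
    [0,0,0]
  ]
}}

```text
t: 9.0
tcp_pos: [0.5079, -0.0502, 0.1347]
tool_rot: [-0.706, 0.019, -0.021, 0.707]
force: [0.2, 0.9, -0.4]
finger_gap: 0.551
gripper_force: 0.0
```

Call:
{"method": "apply_moves", "body": {
  "claw": [-1,-1,-1,-1,-1],
  "travel": [
    [0,0,0],
    [0,0,0],
    [0,0,0],
    [0,0,0],
    [0,0,0]
  ],
  "turn": [
    [0,0,0],
    [0,0,0],
    [0,0,0],
    [0,0,0],
    [0,0,0]
  ]
}}

```text
t: 9.42
tcp_pos: [0.507, -0.046, 0.1346]
tool_rot: [-0.705, 0.018, -0.018, 0.708]
force: [0.8, 0.5, -1.0]
finger_gap: -0.003
gripper_force: 0.0
```

```bash
cat >> h.py <<'E'
def top():
    # pose of lying flask from top-face points (z~.146)
    from station import manip
    s=manip.snapshot("scene");X,ok=cloud(s);h=cv2.cvtColor(s["pixels"],cv2.COLOR_RGB2HSV)
    for nm,a,b in(("ours",.45,.575),("blue",.6,.75)):
        m=ok&(abs(X[...,2]-.146)<.004)&(X[...,0]>a)&(X[...,0]<b)&(X[...,1]>.0)&(X[...,1]<.25)&(h[...,0]>80)&(h[...,0]<125)
        m=cv2.morphologyEx(m.astype(np.uint8),cv2.MORPH_OPEN,np.ones((3,3)))>0
        q=X[m][:,:2].astype(np.float32);q=q[q[:,1]>np.percentile(q[:,1],99)-.095]
        print(nm,len(q),cv2.minAreaRect(q),"ymax",np.percentile(q[:,1],[50,98,99.5]).round(4),"x",q[:,0].min(),q[:,0].max())
E
python3 - <<'E'
from h import *
s,P=now();print(s["t"],s["finger_gap"],P[0],s["force"],P[1].as_matrix()[:,2]);cap();top()
E
```

```text
9.4167 -0.0030062474776988385 [ 0.50704406 -0.04601241  0.13463097] [ 0.7542334   0.52450448 -0.95295681] [0.05119166 0.99868044 0.00409682]
side 1 [0. 0. 0.] [0. 0. 0.] [0. 0. 0.]
scene 66 [ 0.5166 -0.0055  0.1434] [ 0.503 -0.017  0.134] [0.524 0.006 0.151]
ours 583 ((0.51387619972229, 0.10810104012489319), (0.09871213138103485, 0.08805575221776962), 87.50695037841797) ymax [0.102  0.1537 0.1568] x 0.4682128 0.558102
blue 786 ((0.6613017916679382, 0.1395406424999237), (0.0985594317317009, 0.08840594440698624), 89.4057846069336) ymax [0.1324 0.1846 0.1869] x 0.61680055 0.70539653
```

Call:
{"method": "apply_moves", "body": {
  "claw": [-1,-1,-1,-1,-1],
  "travel": [
    [0,0,0.015],
    [0,0,0.025],
    [0,0,0.035],
    [0,0,0.045],
    [0,0,0.055]
  ],
  "turn": [
    [0,0,0],
    [0,0,0],
    [0,0,0],
    [0,0,0],
    [0,0,0]
  ]
}}

```text
t: 9.98
tcp_pos: [0.5094, -0.0016, 0.1348]
tool_rot: [-0.706, 0.018, -0.018, 0.708]
force: [-0.3, -0.6, 0.4]
finger_gap: 0.0
gripper_force: 0.2
```

```bash
python3 - <<'E'
from h import *
s,P=now();print(s["t"],s["finger_gap"],P[0],s["force"],P[1].as_matrix()[:,2]);cap();top();look("pics/l5.png")
E
```

```text
9.9833 9.373416353212367e-05 [ 0.50940881 -0.00161253  0.13476981] [-0.28863222 -0.57796954  0.39529939] [0.05166587 0.99865742 0.00374008]
side 1 [0. 0. 0.] [0. 0. 0.] [0. 0. 0.]
scene 65 [0.5174 0.0131 0.143 ] [0.503 0.002 0.13 ] [0.522 0.025 0.151]
ours 573 ((0.5143114328384399, 0.12505939602851868), (0.09736599028110504, 0.08862695097923279), 88.9107437133789) ymax [0.1195 0.1707 0.172 ] x 0.46957245 0.5592816
blue 775 ((0.6621077060699463, 0.13952448964118958), (0.09824280440807343, 0.08665286749601364), 89.14060974121094) ymax [0.1343 0.1853 0.1873] x 0.61927253 0.70605314
```

View pics/l5.png

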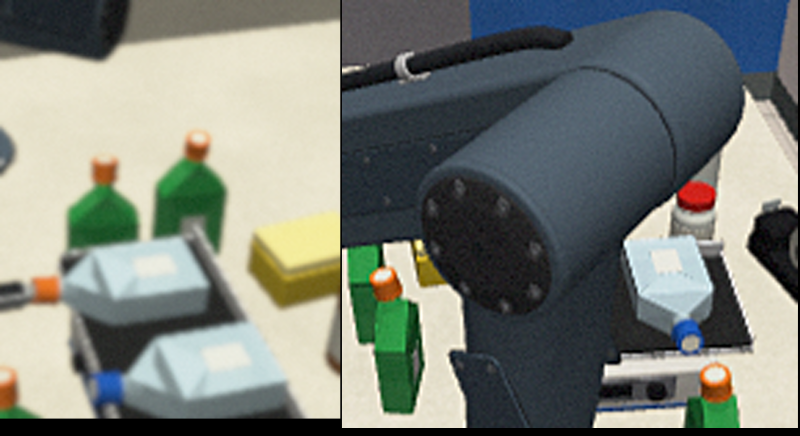

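The shut fingertips at (25,292) push the cap at (45,290), and the flask is sliding straight back.

Call:
{"method": "apply_moves", "body": {
  "claw": [-1,-1,-1,-1,-1],
  "travel": [
    [0,0,0.006],
    [0,0,0.012],
    [0,0,0.018],
    [0,0,0.022],
    [0,0,0.025]
  ],
  "turn": [
    [0,0,0],
    [0,0,0],
    [0,0,0],
    [0,0,0],
    [0,0,0]
  ]
}}

```text
t: 10.65
tcp_pos: [0.5104, 0.0178, 0.1348]
tool_rot: [-0.706, 0.018, -0.018, 0.708]
force: [0.2, 0.2, -0.9]
finger_gap: -0.001
gripper_force: 0.2
```

Call:
{"method": "apply_moves", "body": {
  "claw": [-1,-1,-1,-1,-1],
  "travel": [
    [0,0,0.0015],
    [0,0,0.003],
    [0,0,0.004],
    [0,0,0.005],
    [0,0,0.005]
  ],
  "turn": [
    [0,0,0],
    [0,0,0],
    [0,0,0],
    [0,0,0],
    [0,0,0]
  ]
}}

```text
t: 11.07
tcp_pos: [0.5107, 0.0212, 0.1348]
tool_rot: [-0.706, 0.018, -0.019, 0.708]
force: [-0.4, -0.5, -0.3]
finger_gap: -0.001
gripper_force: 0.0
```

```bash
python3 - <<'E'
from h import *
s,P=now();print(s["t"],P[0],s["force"]);cap();top()
E
```

```text
11.0667 [0.51074959 0.02121333 0.13484817] [-0.43989633 -0.5364101  -0.32198973]
side 1 [0. 0. 0.] [0. 0. 0.] [0. 0. 0.]
scene 78 [0.5176 0.0358 0.1427] [0.5   0.022 0.128] [0.526 0.05  0.151]
ours 573 ((0.5143060088157654, 0.14466552436351776), (0.0977732390165329, 0.09065075218677521), 86.8145751953125) ymax [0.1387 0.1913 0.1935] x 0.46778864 0.55893785
blue 781 ((0.6621690988540649, 0.13953030109405518), (0.0977552980184555, 0.08634387701749802), 87.9908447265625) ymax [0.1336 0.1853 0.1877] x 0.617397 0.7056419
```

Call:
{"method": "apply_moves", "body": {
  "claw": [-1,-1,-1,-1,-1],
  "travel": [
    [0,0,0.001],
    [0,0,0.002],
    [0,0,0.003],
    [0,0,0.004],
    [0,0,0.004]
  ],
  "turn": [
    [0,0,0],
    [0,0,0],
    [0,0,0],
    [0,0,0],
    [0,0,0]
  ]
}}

```text
t: 11.63
tcp_pos: [0.5109, 0.0246, 0.1348]
tool_rot: [-0.706, 0.018, -0.018, 0.708]
force: [-0.6, -0.4, 0.3]
finger_gap: 0.0
gripper_force: 0.0
```

Call:
{"method": "apply_moves", "body": {
  "claw": [-1,-1,-1,-1,-1],
  "travel": [
    [0,0,0.0005],
    [0,0,0.001],
    [0,0,0.0015],
    [0,0,0.002],
    [0,0,0.002]
  ],
  "turn": [
    [0,0,0],
    [0,0,0],
    [0,0,0],
    [0,0,0],
    [0,0,0]
  ]
}}

```text
t: 12.05
tcp_pos: [0.511, 0.0261, 0.1348]
tool_rot: [-0.706, 0.018, -0.018, 0.708]
force: [-0.9, 0.3, 0.4]
finger_gap: 0.002
gripper_force: 0.1
```

Call:
{"method": "apply_moves", "body": {
  "claw": [-1,-1,-1,-1,-1],
  "travel": [
    [0,0,0.0005],
    [0,0,0.001],
    [0,0,0.0015],
    [0,0,0.002],
    [0,0,0.002]
  ],
  "turn": [
    [0,0,0],
    [0,0,0],
    [0,0,0],
    [0,0,0],
    [0,0,0]
  ]
}}

```text
t: 12.47
tcp_pos: [0.511, 0.0276, 0.1349]
tool_rot: [-0.706, 0.018, -0.018, 0.708]
force: [0.0, -0.9, -1.1]
finger_gap: -0.002
gripper_force: 0.4
```

```bash
python3 - <<'E'
from h import *
s,P=now();print(s["t"],P[0],s["force"]);cap();top()
E
```

```text
12.4667 [0.51104504 0.02755487 0.13485232] [ 0.01472228 -0.88478159 -1.07188485]
side 1 [0. 0. 0.] [0. 0. 0.] [0. 0. 0.]
scene 82 [0.5171 0.041  0.1434] [0.501 0.03  0.127] [0.524 0.054 0.152]
ours 559 ((0.514691174030304, 0.15124955773353577), (0.09885549545288086, 0.08664489537477493), 87.50016784667969) ymax [0.1454 0.1978 0.2004] x 0.46966222 0.5586407
blue 777 ((0.6629636883735657, 0.1404547393321991), (0.099260613322258, 0.08617601543664932), 89.71519470214844) ymax [0.1338 0.1853 0.1879] x 0.619802 0.7061206
```

Call:
{"method": "apply_moves", "body": {
  "claw": [-1,-1,-1,-1,-1],
  "travel": [
    [0,0,0.0005],
    [0,0,0.001],
    [0,0,0.0015],
    [0,0,0.002],
    [0,0,0.002]
  ],
  "turn": [
    [0,0,0],
    [0,0,0],
    [0,0,0],
    [0,0,0],
    [0,0,0]
  ]
}}

```text
t: 13.03
tcp_pos: [0.5113, 0.0278, 0.1348]
tool_rot: [-0.706, 0.018, -0.019, 0.708]
force: [-2.4, -8.4, 0.5]
finger_gap: -0.003
gripper_force: 4.1
```

Call:
{"method": "apply_moves", "body": {
  "claw": [-1,-1,-1],
  "travel": [
    [0,0,0.0005],
    [0,0,0.001],
    [0,0,0.001]
  ],
  "turn": [
    [0,0,0],
    [0,0,0],
    [0,0,0]
  ]
}}

```text
t: 13.28
tcp_pos: [0.5114, 0.0279, 0.1347]
tool_rot: [-0.706, 0.018, -0.019, 0.708]
force: [-3.0, -12.3, -0.1]
finger_gap: 0.002
gripper_force: 6.0
```

```bash
python3 - <<'E'
from h import *
s,P=now();print(s["t"],P[0],s["force"]);cap();top()
E
```

```text
13.2833 [0.5114379  0.02791393 0.13474356] [ -3.00834124 -12.26179225  -0.09717511]
side 1 [0. 0. 0.] [0. 0. 0.] [0. 0. 0.]
scene 82 [0.5178 0.0416 0.1439] [0.5   0.029 0.128] [0.525 0.055 0.152]
ours 565 ((0.5150531530380249, 0.1506747156381607), (0.09735165536403656, 0.08659761399030685), 87.8600845336914) ymax [0.1446 0.1971 0.1989] x 0.47005042 0.55900615
blue 786 ((0.6626472473144531, 0.1391364336013794), (0.09820405393838882, 0.08646238595247269), 88.38396453857422) ymax [0.1318 0.1851 0.1869] x 0.618652 0.7065285
```

The push meets firm resistance (about 12 N) at the predicted lip position. Withdrawing and checking.

Call:
{"method": "apply_moves", "body": {
  "claw": [-1,-1,-1,-1,-1],
  "travel": [
    [0,0,-0.01],
    [0,0,-0.04],
    [0,0,-0.09],
    [0,-0.05,-0.14],
    [0,-0.1,-0.17]
  ],
  "turn": [
    [0,0,0],
    [0,0,0],
    [0,0,0],
    [0,0,0],
    [0,0,0]
  ]
}}

```text
t: 13.85
tcp_pos: [0.5044, -0.0971, 0.1972]
tool_rot: [-0.705, 0.02, -0.018, 0.709]
force: [0.7, -0.6, 0.8]
finger_gap: -0.0
gripper_force: 0.0
```

Call:
{"method": "apply_moves", "body": {
  "claw": [-1,-1,-1,-1,-1],
  "travel": [
    [0,-0.05,-0.05],
    [0,-0.1,-0.1],
    [0,-0.15,-0.15],
    [0,-0.2,-0.15],
    [0,-0.25,-0.15]
  ],
  "turn": [
    [0,0,0],
    [0,0,0],
    [0,0,0],
    [-0.03,0,0],
    [-0.06,0,0]
  ]
}}

```text
t: 14.27
tcp_pos: [0.4983, -0.2117, 0.3643]
tool_rot: [0.769, -0.023, 0.016, -0.638]
force: [0.0, -1.1, 0.6]
finger_gap: 0.003
gripper_force: 0.0
```

```bash
python3 - <<'E'
from h import *
s,P=now();print(s["t"],P[0],s["force"]);cap();top();look("pics/l6.png")
for n in("side_l","scene_l"):
    s=dict(np.load(n+".npz"))
s=dict(np.load("side_l.npz"));cv2.imwrite("pics/l6.png",cv2.resize(s["pixels"][110:225,210:345,::-1],None,fx=5.9,fy=5.2,interpolation=cv2.INTER_CUBIC)[:600,:800])
E
```

```text
14.2667 [ 0.49829283 -0.21169281  0.36431121] [ 0.01110239 -1.08140381  0.62143887]
side 12 [0.5157 0.0456 0.147 ] [0.507 0.04  0.137] [0.524 0.052 0.149]
 plane 508 [0.5188 0.1321 0.1471] [-0.    -0.002  1.   ] elev deg 89.9 [0.478 0.058 0.144] [0.558 0.201 0.15 ]
scene 79 [0.5178 0.0415 0.144 ] [0.5   0.029 0.13 ] [0.527 0.053 0.151]
ours 545 ((0.5143802165985107, 0.15167950093746185), (0.09865333884954453, 0.08614660054445267), 88.42677307128906) ymax [0.1471 0.197  0.1994] x 0.47094116 0.55846643
blue 776 ((0.6617609262466431, 0.1386256366968155), (0.09937230497598648, 0.08615551143884659), 88.11890411376953) ymax [0.1325 0.1846 0.1872] x 0.61911035 0.7061264
```

View pics/l6.png

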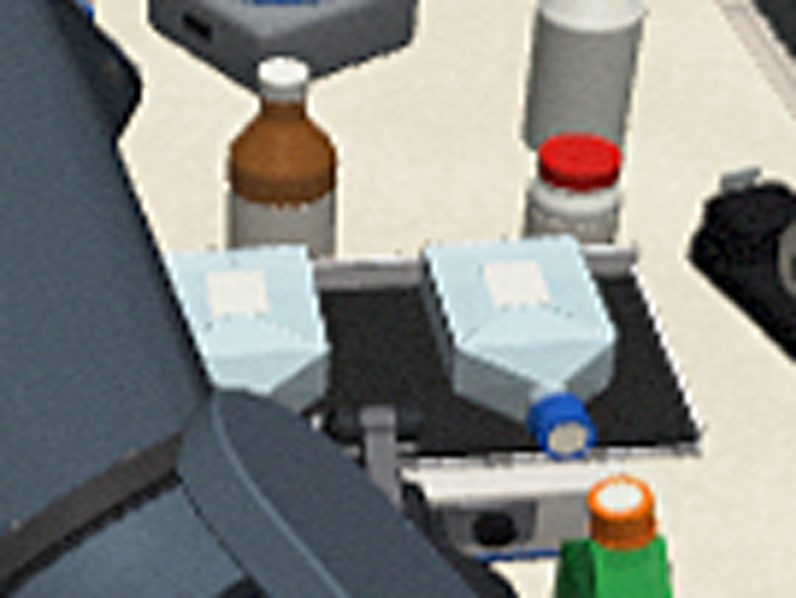

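The flask lies flat with its foot at the stop lip (top edge y≈250), level with the blue one; the amber bottle and the green flask have not moved. A last check of squareness.

```bash
python3 - <<'E'
from h import *
from station import manip
acc={}
for _ in range(6):
    s=manip.snapshot("scene");X,ok=cloud(s);h=cv2.cvtColor(s["pixels"],cv2.COLOR_RGB2HSV)
    for nm,a,b in(("ours",.45,.575),("blue",.6,.72)):
        m=ok&(abs(X[...,2]-.146)<.004)&(X[...,0]>a)&(X[...,0]<b)&(X[...,1]>.0)&(X[...,1]<.25)&(h[...,0]>80)&(h[...,0]<125)
        acc.setdefault(nm,[]).append(X[m][:,:2])
    m=ok&(abs(X[...,2]-.13)<.003)&(X[...,0]>.42)&(X[...,0]<.77)&(X[...,1]>.185)&(X[...,1]<.225)
    acc.setdefault("lip",[]).append(X[m][:,:2])
for nm,l in acc.items():
    q=np.vstack(l)
    if nm=="lip":print(nm,len(q),np.polyfit(q[:,0],q[:,1],1));continue
    x0,x1=np.percentile(q[:,0],[1,99])
    bx=np.linspace(x0+.006,x1-.006,9);c=(bx[1:]+bx[:-1])/2
    y=[np.percentile(q[(q[:,0]>l)&(q[:,0]<r),1],97) for l,r in zip(bx[:-1],bx[1:])]
    by=np.linspace(y[4]-.08,y[4]-.01,8);cy=(by[1:]+by[:-1])/2
    e=[[np.percentile(q[(q[:,1]>l)&(q[:,1]<r),0],p) for l,r in zip(by[:-1],by[1:])] for p in(3,97)]
    print(nm,"foot fit",np.polyfit(c,y,1).round(3),"y@x.515",np.polyval(np.polyfit(c,y,1),.515).round(4),"sides dx/dy",[np.polyfit(cy,k,1)[0].round(3) for k in e])
E
```

```text
ours foot fit [-0.061  0.227] y@x.515 0.1957 sides dx/dy [np.float64(0.038), np.float64(0.049)]
blue foot fit [-0.061  0.224] y@x.515 0.1922 sides dx/dy [np.float64(0.001), np.float64(0.045)]
lip 527 [-0.04544168  0.22537312]
```

```bash
python3 -c "
from station import manip
print(manip.sign_off())"
```

```text
the job is handed in; nothing more can be done
None
```

The orange-capped flask lies on its growth face with its foot home and square against the stop lip, never dropped or gripped, the other things appear unmoved in the views I checked, and the job was handed in at about 15 s.

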